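Clamp a wafer ring in its fixture

TASK

First push the wafer ring that lies loose on the blue fixture with a fingertip until it rests against both headed locating pins, under their heads. Then swing the clamp strap over the ring's rim as far as its stop with a finger, and then push the red cam lever all the way down so that the ring stays clamped. Only push, do not pinch or lift the ring, leave everything else on the bench where it is, and finish clear of the fixture.

Things in the scene. Friction and masses are not known exactly. Their poses are not given: they have to be found in the camera images.
- fixture: Clamping fixture, fixed to the bench: blue anodised plate on rubber feet, top face 20 mm above the bench. Origin on the bench under the centre of the seated ring; z up, +x away from the robot (within 25 degrees). In its frame (mm) the plate spans x -92..82, y -72..130; the clamp's stud stands at (-45, 105); 6 mm stop pins for the strap, 42 mm high, at (-25, 89) (closed) and (-67, 118) (open)
- pin_left (a point): Left headed locating pin, at (32, 52) mm in the fixture's frame; the right one is its mirror image at (32, -52). Shaft 10 mm across, head 19 mm across; the head's underside is 30 mm above the bench (2 mm over the ring), its top, where this point lies, 34 mm
- sample_wafer: The workpiece: dark coated wafer in a milky round carrier ring, 112 mm across, 8 mm thick, about 60 g, lying flat and loose on the fixture's plate (underside 20 mm, top 28 mm above the bench). Origin: centre of its underside. It starts 13 to 24 mm short of its seat, on the fixture's -x side, and slides easily. (Another such wafer is on the instrument at the left: not that one.)
- nest_home (a point): Where the ring's origin lies when it rests against both locating pins; on the plate's top face, x axis (fixture's) points in the seating direction, midway between the pins
- clamp_strap (a joint): Swing of the clamp strap about the upright stud, rad: 0 = right over the ring's rim, against its stop; grows clockwise seen from above as the strap swings open; 1.95 = fully open. Starts at 1.65 to 1.93, pointing away from the ring to the robot's side. Stays where it is left; takes 1 to 2 N at the strap's end
- strap_pivot (a point): On the stud's axis, at the height of the strap's top face (45 mm above the bench). The stud's x, y
- strap_end (a point): On the strap's top face at its free end, on the axis of the foot spindle, 62 mm from the stud's axis. The bright steel strap is a flat bar 20 mm wide, rounded at this end, its side faces 36 to 45 mm above the bench; the 8 mm spindle with a 16 mm nut and a 14 mm black thumb knob stands on up to 70 mm. With the cam lever down all this sits 5 mm lower
- clamp_foot: Orange foot, 10 mm across, under the strap's free end, sprung (about 5 N per mm). Its face is 30.5 mm above the bench with the lever raised, so the strap passes over the ring with 2.5 mm to spare; the cam lowers it 5 mm. (This body's origin lies on the stud's axis near bench height, not at the foot)
- cam_lever (a joint): Angle of the red cam lever, rad: 0 = raised (pointing 31 degrees up), 0.58 = all the way down (level). Starts at 0 to 0.06. It points away from the strap's free end, on the other side of the stud, and swings round with the strap. Lowering it lowers the strap in proportion. It takes 3 to 7 N at the grip and stays where it is left, also under load
- lever_pivot (a point): On the lever's pivot pin, on the stud's axis, 56 mm above the bench. The pin is level, across the strap
- lever_press (a point): Middle of the upper face of the lever's red grip, 47 mm from the pivot pin. The grip is 42 mm long (26 to 68 mm from the pin), 17 mm wide and 12 mm thick; this point is about 86 mm above the bench with the lever raised and about 61 mm with it down
- tweezers_1: Bystander, loose, not to be disturbed: light steel wafer tweezers, 128 mm long, lying flat along the fixture's right edge
- box_dark: Bystander, loose, not to be disturbed: round single-sample box, 57 mm, 12 mm high, clear lid and black bottom
- box_white: Bystander, loose, not to be disturbed: round single-sample box, 57 mm, 12 mm high, clear lid and white bottom
- tissue: Bystander, loose, not to be disturbed: lens tissue booklet 62x100x9 mm with a blue cover, lying flat
- sensor: Bystander, loose, not to be disturbed: black sensor puck, 50x38x18 mm
- green_pen: Bystander, loose, not to be disturbed: white marker pen with a green cap, 135 mm long, lying
Things that resemble listed ones, but are neither listed nor needed, are in the scene too. What is shaped like the sample_wafer but yellow is not meant.

How it is judged (in metres and radians):
On the way, in this order (a step that is already met when the one before it is completed fails the run):
1. the ring rests against both locating pins (horizontal distance between sample_wafer and nest_home below 0.003 m and linear speed of sample_wafer below 0.01 m/s), for 0.2 s.
2. the strap is swung over the seated ring, against its stop (horizontal distance between sample_wafer and nest_home below 0.003 m and value of joint clamp_strap below 0.06 rad), for 0.2 s.
3. the cam lever is down and the foot presses on the ring (all of step 2 and value of joint cam_lever above 0.53 rad and contact force between clamp_foot and sample_wafer above 6 N), for 0.2 s.
At the end, for the whole second after the job is handed in: The ring lies flat within 3 mm of its seat against the pins, the strap is within 0.06 rad of its stop, the cam lever is at 0.53 rad or more (of 0.58), and the foot presses on the ring with more than 6 N; the ring is at rest (all of step 3 and z of sample_wafer in the frame of fixture below 0.0225 m and linear speed of sample_wafer below 0.01 m/s); the robot touches nothing.
It fails at once if the wafer ring is lifted or tipped (z of sample_wafer in the frame of fixture above 0.025 m or angle between sample_wafer's own z axis and vertical above 0.08 rad).
It fails at once if something else on the bench is disturbed (moved more than 15 mm) (distance of any of tweezers_1, box_dark, box_white, tissue, sensor, green_pen from where it was at the start of the episode above 0.015 m).
It also fails if it takes over 53 s, if anything falls off the work surface, if the arm or the gripper's body presses on something with over 40 N, if the wrist force passes 120 N, or if a joint passes its speed limit or range.

ROBOT

A 7-joint arm with a two-finger parallel gripper is mounted at the origin on a cart in front of the work surface, level with it; the furniture and walls round the work are solid. World frame = base frame: x ahead of the robot, y to its left, z up, the work surface at z = 0. Lengths are in mm, angles in rad, forces in N, time in s.
With the tool pointing down it reaches from about 400 to 925 mm from the base axis. Payload 4.1 kg.
Tool frame: the origin (TCP) lies at the very end of the fingers, on their centre line; the grasp point (between the pads) lies 19 mm behind it; z points along the fingers, y is the direction in which the jaws open and shut (so a half turn about z gives the same grasp; the last joint's range is limited). The gripper opens to 85 mm and grips with 20 to 120 N. Pads are 22 mm wide; open, the fingers measure 114 mm over their backs; the gripper's body (76 mm by 85 mm) begins 54 mm behind the grasp point. The pads swing forward as they close: fully open they stand 13 mm farther back than shut.
Start: joints at [-1.245, 0.398, 0.045, 1.537, -0.019, 1.207, -0.051], TCP at [267.874, 592.273, 231.347] pointing down, gripper open.
Joint ranges: [-2.82, 2.82], [-0.49, 2.23], [-1.37, 1.46], [0, 2.46], [-1.36, 4.5], [0.23, 2], [-2.94, 2.94]. Speed limits (rad/s): [2.57, 2.57, 3.14, 3.14, 3.14, 3.14, 3.14].

INTERFACE

Orientations are given as a unit quaternion [w, x, y, z].
In Python, from cell import arm gives the robot as it stands.
- The arm moves only by the tool step_arm, never from a script. Its argument "motion" is a list of rows, each a list of 4 numbers: the shift along the tool's x, y, z in cm, then the turn about the tool's z in rad. In form: [[tx, ty, tz, spin], ...]. A call has 1 to 12 rows; each row shifts and turns the commanded pose from where the row before left it, along the tool's axes as they then stand; what a row does not reach is not made up. A row lasts 1/10 s, in which the tool goes at most 50 mm and 8.59 degrees, less where a joint would pass 70% of its speed; a pose out of reach is approached as far as the arm can. A call is refused whole if a number of a shift passes 5 or a number of a turn 0.15, either way. A call with a gripper value outside its range is refused whole. "claw" is the opening, from 0 (shut) to 1 (fully open), set as the call begins (left out, the last holds). The fingers move at their own pace and stop on an object; the grip force is fixed at half the most. Time passes only in rows, so rows that do not move let the fingers close. It gives the time, the measured TCP pose, the force and the opening at its end, in the units of the state.
- arm.get_state(): the state, without advancing time (a new reading comes with each control period).
- arm.read_camera(name): name is "scene" or "side" or "wrist"; returns the picture (384x512x3 uint8, red, green, blue); there is no depth.
- arm.get_calibration(name): a dict with "fx", "fy", "cx", "cy" (pixels), "k1" (the pictures are not rectified: a ray, as slopes to the right and down, at radius r is drawn at 1 + k1 r^2 times it, then the intrinsics apply), "R" (3x3) and "t" (3): a world point X has camera coordinates R X + t; the wrist camera has in their place "mount" (4x4, takes a point from camera to tool coordinates, whose origin is the TCP and whose axes are the flange's). Camera axes: x right, y down, z forward; pixel columns grow to the right and rows downward; lengths in mm; the calibration is good to about 2 mm. A picture is of the moment at which its call begins: read the wrist's pose just before it. get_calibration takes no time and is no camera call.
- arm.hand_in(): hands the job in, once; it reports no verdict.
Trained networks look in the newest picture that a camera, given by its name, has taken for a name from the list of things; names that differ only in an ending like _2 or _b are one class to them, and where a whole thing is asked for, a point or a joint stands for the part that bears it (a point fixed in the world has none). Each returns a list of dicts, best first, with "confidence" (0 to 1); they miss things now and then, are a little off and sometimes report something else, mostly with a low value. They report only what shows in the picture. A call takes as long as a camera call. They do not tell look-alikes from the thing itself.
- arm.spot_in(camera, target): "point" ([x, y, z] in mm, in world coordinates, good to about 4 mm: the middle of the surface that is visible of it).
- arm.place_of(camera, target): "point" ([x, y, z] in mm, in world coordinates, good to about 4 mm: a listed point, or the origin of a listed thing).
The state is a dict: "t": time; "joint_positions": joint angles; "qvel": joint speeds; "effort": joint torques, N m; "eef_pos": TCP position; "tcp_rot": TCP orientation; "wrist_force": force on the tool from outside, world axes, zero at the start; "wrist_torque": the same for the moment, N m; "opening": opening from 0.0 (shut) to 1.0 (fully open).
Only numpy, scipy, OpenCV 4.12 (cv2) and the standard library are available. Lean on these libraries where they do the work, as an engineer would, in place of code of your own. Each camera call takes 0.05 s, during which the arm holds its last target.

## Working session

There is one attempt and no reset: what is moved stays moved. The work goes in short steps, Python scripts to look and compute and a tool call to move; the robot and the scene stay as the last step left them, time stands still between calls to the robot, and variables do not carry over. Pictures are saved under pics/ and viewed, and the job is handed in when it is done.

Besides the shell and the picture viewer there is one more tool, called by a JSON object that holds its "op" and its "data", one argument or row to a line. step_arm: Moves the arm, as the interface text tells. Its arguments: {"type":"object","properties":{"motion":{"type":"array"},"claw":{"type":"number"}},"required":["motion"]}

```bash
ls; mkdir -p pics; python3 - <<'E'
from cell import arm
import cv2
s=arm.get_state()
for k in s: print(k,s[k])
for c in ["scene","side","wrist"]:
    im=arm.read_camera(c); cv2.imwrite(f"pics/a_{c}.png",im[:,:,::-1])
    print(c,arm.get_calibration(c))
for c in ["scene","side"]:
  for n in ["fixture","pin_left","sample_wafer","nest_home","strap_pivot","strap_end","lever_press"]:
    print(c,n,[(d["confidence"],d["point"]) for d in arm.place_of(c,n)][:3])
print(arm.get_state()["t"])
E
```

```text
pics
t 0.0
joint_positions [-1.24502232  0.39917901  0.04503147  1.53790577 -0.01868614  1.20687535
 -0.05066674]
qvel [ 0.00136962  0.00061863 -0.00154137  0.00019713 -0.00084151  0.00235733
  0.0011209 ]
effort [ 1.49067700e-04 -4.75121248e+01  1.36453506e+00 -2.54222023e+01
  1.15306699e-02  9.35891003e-03 -1.46284589e-05]
eef_pos [267.59471783 591.66062847 230.26034013]
tcp_rot [-1.33011323e-04  2.10719452e-01  9.77546094e-01 -9.64031208e-04]
wrist_force [0.08435022 0.36428805 0.16903127]
wrist_torque [-0.01695379  0.01332956 -0.01741232]
opening 0.9997424000257832
scene {'fx': 456.62416833101975, 'fy': 456.62416833101975, 'cx': 251.84731502301113, 'cy': 196.58078872032723, 'k1': 0.02729643005421799, 'R': array([[-0.54244944, -0.83968046,  0.02617888],
       [-0.36571128,  0.2079726 , -0.90719494],
       [ 0.75630937, -0.50168129, -0.41989524]]), 't': array([117.52628245, 316.35610738, 798.21159585])}
side {'fx': 499.2922234610208, 'fy': 499.2922234610208, 'cx': 248.91996306813493, 'cy': 192.94030124132217, 'k1': -0.009244585466608952, 'R': array([[ 0.91134555,  0.41153285,  0.
[... 763 characters left out ...]
 -46.5, 36.0])]
scene sample_wafer [(0.8, [612.6, -81.2, 16.1]), (0.6, [617.5, -305.1, -1.1])]
scene nest_home [(0.76, [633.7, -86.7, 18.1])]
scene strap_pivot [(0.92, [623.4, 26.7, 46.4]), (0.66, [610.5, -79.3, 13.7])]
scene strap_end [(0.5, [564.0, 31.3, 44.7])]
scene lever_press [(0.71, [662.5, 26.9, 88.2])]
side fixture [(0.62, [631.6, -89.8, 0.8])]
side pin_left [(0.59, [679.0, -47.4, 34.2])]
side sample_wafer [(0.9, [615.3, -302.8, -0.8]), (0.87, [618.9, -80.9, 18.9]), (0.53, [505.2, -597.9, 0.7])]
side nest_home [(0.82, [631.0, -84.9, 21.2]), (0.3, [561.1, 28.4, 46.0])]
side strap_pivot []
side strap_end [(0.48, [562.1, 26.3, 45.0])]
side lever_press [(0.45, [660.1, 25.4, 82.5])]
0.85
```

```bash
python3 - <<'E'
import cv2
a=cv2.imread("pics/a_scene.png"); b=cv2.imread("pics/a_side.png")
cv2.imwrite("pics/a_scene2.png",cv2.resize(a,(800,600),interpolation=cv2.INTER_CUBIC))
cv2.imwrite("pics/a_side2.png",cv2.resize(b,(800,600),interpolation=cv2.INTER_CUBIC))
E
```

```text
(no output)
```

View pics/a_scene2.png

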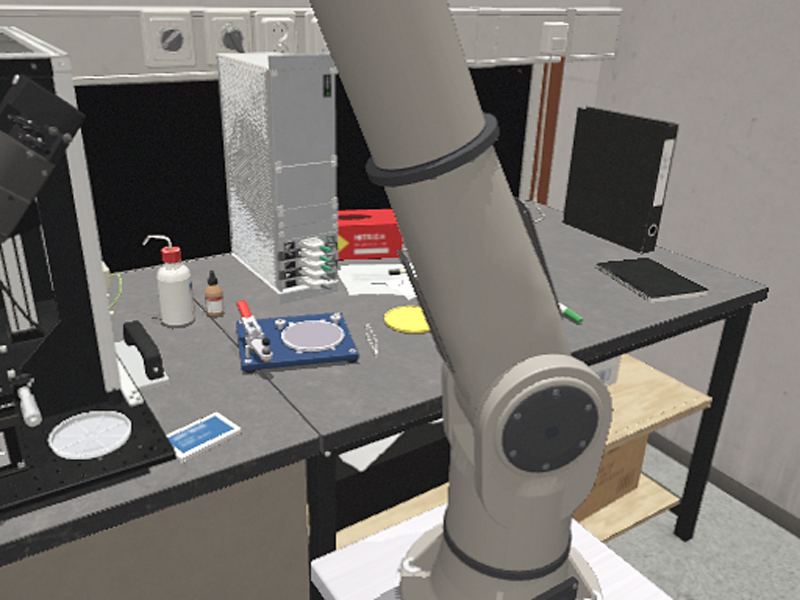

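View pics/a_side2.png

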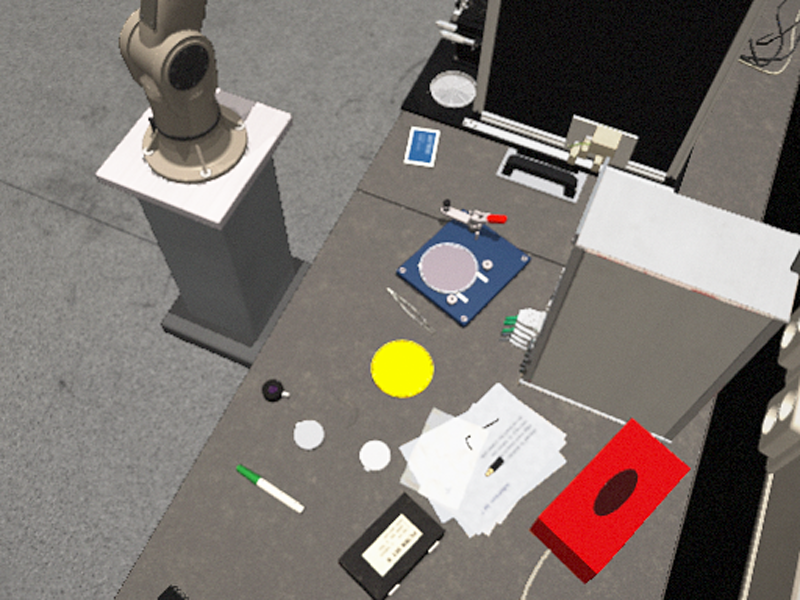

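View pics/a_wrist.png

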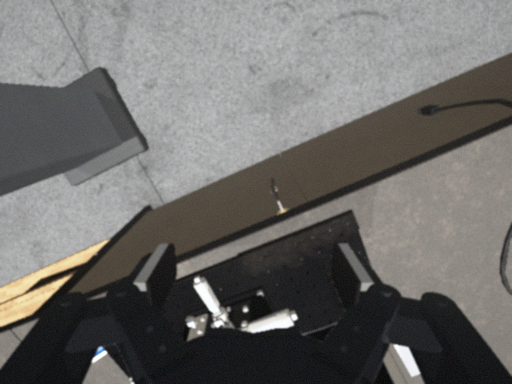

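```bash
cat > h.py <<'E'
import numpy as np, cv2
from cell import arm
def ray(cal,u,v):
    K=np.array([[cal["fx"],0,cal["cx"]],[0,cal["fy"],cal["cy"]],[0,0,1.]])
    p=cv2.undistortPoints(np.array([[[u,v]]],float),K,np.array([cal["k1"],0,0,0,0.]))[0,0]
    return np.array([p[0],p[1],1.])
def hit(cal,u,v,z,R=None,t=None):
    R=cal["R"]if R is None else R; t=cal["t"]if t is None else t
    d=R.T@ray(cal,u,v); c=-R.T@t
    return c+d*(z-c[2])/d[2]
def wristRt(cal,s):
    from scipy.spatial.transform import Rotation as Ro
    q=s["tcp_rot"]; T=np.eye(4); T[:3,:3]=Ro.from_quat([q[1],q[2],q[3],q[0]]).as_matrix(); T[:3,3]=s["eef_pos"]
    W=np.linalg.inv(T@cal["mount"]); return W[:3,:3],W[:3,3]
def proj(cal,X,R=None,t=None):
    R=cal["R"]if R is None else R; t=cal["t"]if t is None else t
    K=np.array([[cal["fx"],0,cal["cx"]],[0,cal["fy"],cal["cy"]],[0,0,1.]])
    return cv2.projectPoints(np.atleast_2d(np.array(X,float)),cv2.Rodrigues(R)[0],t,K,np.array([cal["k1"],0,0,0,0.]))[0][:,0]
E
python3 - <<'E'
from h import *
c=arm.get_calibration("side")
for n,u,v,z in [("framepost foot",470,125,0),("frame right foot",660,175,0),("plate corner",405,108,0),("handle plate",500,172,0),("tower left bottom",525,378,0),("tower near top?",580,240,250),("tissue",422,147,0),("instr wafer",453,88,0),("fixture right corner",528,258,20),("fixture bottom corner",463,322,20)]:
    print(n,hit(c,u*.64,v*.64,z).round())
c=arm.get_calibration("scene")
for n,u,v,z in [("plate right corner",172,460,0),("post foot",120,400,0),("tower foot L",285,290,0),("tower foot left",235,262,0),("wafer",90,435,10)]:
    print(n,hit(c,u*.64,v*.64,z).round())
E
```

```text
framepost foot [518. 293.   0.]
frame right foot [930. 332.   0.]
plate corner [369. 279.   0.]
handle plate [622. 198.   0.]
tower left bottom [ 826. -224.    0.]
tower near top? [826. -81. 250.]
tissue [447. 192.   0.]
instr wafer [443. 379.   0.]
fixture right corner [748.   7.  20.]
fixture bottom corner [ 685. -175.   20.]
plate right corner [418. 237.   0.]
post foot [612. 259.   0.]
tower foot L [ 881. -150.    0.]
tower foot left [1088. -119.    0.]
wafer [522. 321.  10.]
```

{"op": "step_arm", "data": {
  "motion": [
    [-1.87, -3.16, -0.6, 0],
    [-1.87, -3.16, -0.6, 0],
    [-1.87, -3.16, -0.6, 0],
    [-1.87, -3.16, -0.6, 0],
    [-1.87, -3.16, -0.6, 0],
    [-1.87, -3.16, -0.6, 0],
    [-1.87, -3.16, -0.6, 0],
    [-1.87, -3.16, -0.6, 0]
  ],
  "claw": 0
}}

```text
t: 1.65
eef_pos: [300.1, 298.8, 279.7]
tcp_rot: [0.0, 0.211, 0.978, 0.0]
wrist_force: [0.8, -0.5, -0.9]
opening: -0.004
```

{"op": "step_arm", "data": {
  "motion": [
    [-2.87, -2.2, 0, 0],
    [-2.87, -2.2, 0, 0],
    [-2.87, -2.2, 0, 0],
    [-2.87, -2.2, 0, 0],
    [-2.87, -2.2, 0, 0],
    [-2.87, -2.2, 0, -0.03],
    [-2.87, -2.2, 0, -0.03],
    [-2.87, -2.2, 0, -0.03],
    [-2.87, -2.2, 0.5, 0],
    [-2.87, -2.2, 0.5, 0]
  ]
}}

```text
t: 2.65
eef_pos: [480.0, -14.7, 269.7]
tcp_rot: [0.001, 0.166, 0.986, 0.001]
wrist_force: [0.1, 0.2, 0.4]
opening: 0.003
```

{"op": "step_arm", "data": {
  "motion": [
    [-2.2, 0, 0.5, 0],
    [-2.2, 0, 0.5, 0],
    [-2.2, 0, 0.5, 0],
    [-2.2, 0, 0.5, 0],
    [0, 0, 0, 0],
    [0, 0, 0, 0]
  ]
}}

```text
t: 3.25
eef_pos: [562.0, -42.5, 249.1]
tcp_rot: [-0.001, 0.167, 0.986, -0.0]
wrist_force: [-0.1, -0.3, -0.7]
opening: -0.003
```

```bash
python3 - <<'E'
from h import *
c=arm.get_calibration("wrist")
s=arm.get_state(); im=arm.read_camera("wrist"); np.save("w1.npy",im); R,t=wristRt(c,s)
np.savez("w1s.npz",R=R,t=t)
cv2.imwrite("pics/b_wrist.png",cv2.resize(im[:,:,::-1],(800,600),interpolation=cv2.INTER_CUBIC))
for n in ["fixture","pin_left","sample_wafer","nest_home","strap_pivot","strap_end","lever_press"]:
    print(n,[(d["confidence"],d["point"]) for d in arm.place_of("wrist",n)][:3])
E
```

```text
fixture []
pin_left [(0.86, [682.1, -48.7, 31.7]), (0.56, [561.9, 32.3, 45.9])]
sample_wafer [(0.65, [615.0, -81.3, 18.6])]
nest_home []
strap_pivot [(0.55, [624.0, 29.0, 45.8]), (0.19, [446.0, 187.4, -0.3])]
strap_end [(0.95, [560.7, 33.1, 42.5])]
lever_press [(0.63, [448.4, 186.8, 0.8]), (0.56, [661.5, 25.0, 83.7])]
```

View pics/b_wrist.png

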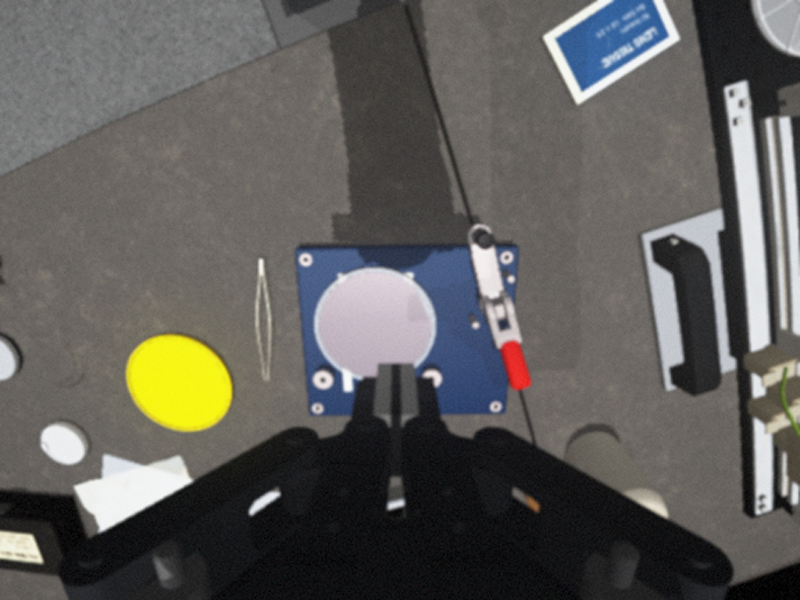

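```bash
python3 - <<'E'
from h import *
from scipy.optimize import least_squares
c=arm.get_calibration("wrist"); S=np.load("w1s.npz"); R,t=S["R"],S["t"]
k=.64
P=[]
for n,u,v,z,f in [("TL",295,247,20,(-92,-72)),("TR",518,245,20,(-92,130)),("BL",309,415,20,(82,-72)),("BR",506,411,20,(82,130)),("pinR",323,379,34,(32,-52)),("pinL",431,377,34,(32,52))]:
    p=hit(c,u*k,v*k,z,R,t); P.append((p[:2],f)); print(n,p.round(1))
A=np.array([p for p,_ in P]);F=np.array([f for _,f in P],float)
def res(q):
    Rm=np.array([[np.cos(q[2]),-np.sin(q[2])],[np.sin(q[2]),np.cos(q[2])]])
    return (F@Rm.T+q[:2]-A).ravel()
r=least_squares(res,[632,-87,-.33]);print(r.x,np.degrees(r.x[2]));print(r.fun.reshape(-1,2).round(1))
im=np.load("w1.npy"); 
cr=im[150:270,170:350,::-1]; cv2.imwrite("pics/b_crop.png",cv2.resize(cr,(800,533),interpolation=cv2.INTER_CUBIC))
for n,u,v,z in [("ringL",314,322,28),("ringR",436,322,28),("ringT",375,267,28),("strapend",484,238,70),("strapend rim",479,225,45)]:
    print(n,hit(c,u*k,v*k,z,R,t).round(1))
E
```

```text
TL [ 522.5 -125.5   20. ]
TR [586.1  63.1  20. ]
BL [ 686.3 -181.1   20. ]
BR [748.   10.3  20. ]
pinR [ 646.5 -146.7   34. ]
pinL [678. -49.  34.]
[ 6.31552516e+02 -8.75542798e+01 -3.18983335e-01] -18.27639883599845
[[-0.9 -1.5]
 [-1.1  1.7]
 [ 0.5 -0.5]
 [ 2.2 -0.1]
 [-0.8 -0.3]
 [ 0.2  0.8]]
ringL [ 591.9 -134.3   28. ]
ringR [628.8 -28.   28. ]
ringT [561.7 -63.3  28. ]
strapend [559.   28.6  70. ]
strapend rim [552.9  31.3  45. ]
```

View pics/b_crop.png

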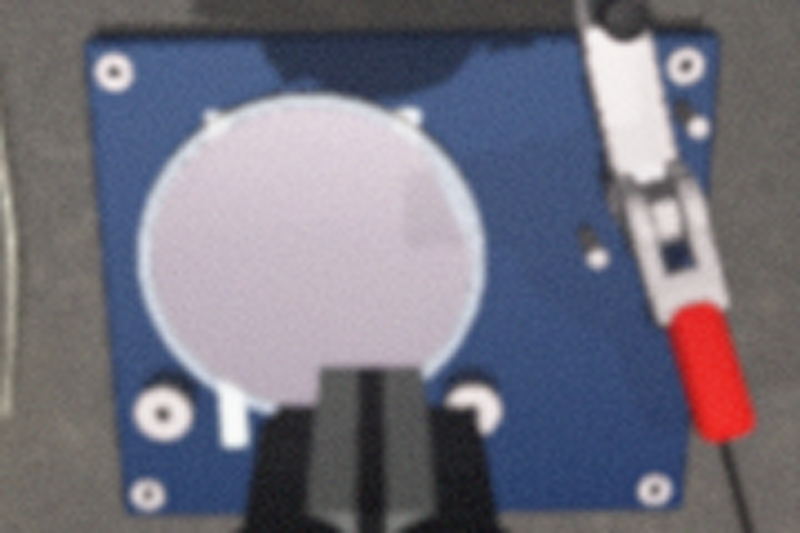

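{"op": "step_arm", "data": {
  "motion": [
    [0.96, -1.05, 0, 0],
    [0.96, -1.05, 3, 0],
    [0, 0, 4, 0],
    [0, 0, 4, 0],
    [0, 0, 4, 0],
    [0, 0, 3, 0],
    [0, 0, 1, 0],
    [0, 0, 0, 0],
    [0, 0, 0, 0]
  ]
}}

```text
t: 4.55
eef_pos: [538.3, -56.4, 60.8]
tcp_rot: [0.001, 0.167, 0.986, 0.0]
wrist_force: [-0.2, -0.9, -0.5]
opening: 0.002
```

```bash
python3 - <<'E'
from h import *
c=arm.get_calibration("wrist")
s=arm.get_state(); im=arm.read_camera("wrist"); np.save("w2.npy",im); R,t=wristRt(c,s)
np.savez("w2s.npz",R=R,t=t); print(s["eef_pos"],s["wrist_force"])
cv2.imwrite("pics/c_wrist.png",cv2.resize(im[:,:,::-1],(800,600),interpolation=cv2.INTER_CUBIC))
E
```

```text
[538.34073962 -56.35235783  60.76101956] [-0.24786898 -0.94416835 -0.50896543]
```

View pics/c_wrist.png

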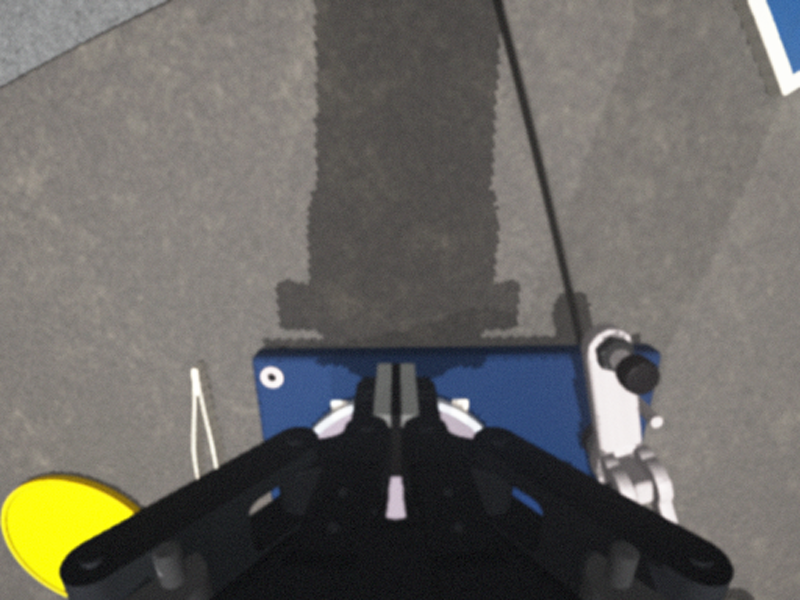

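{"op": "step_arm", "data": {
  "motion": [
    [0, 0, 1.5, 0],
    [0, 0, 1.5, 0],
    [0, 0, 0.6, 0],
    [0, 0, 0, 0],
    [0, 0, 0, 0],
    [-0.5, 0, 0, 0],
    [-0.4, 0, 0, 0],
    [-0.4, 0, 0, 0],
    [-0.4, 0, 0, 0],
    [-0.3, 0, 0, 0],
    [-0.3, 0, 0, 0],
    [0, 0, 0, 0]
  ]
}}

```text
t: 5.8
eef_pos: [559.6, -63.7, 23.3]
tcp_rot: [0.0, 0.167, 0.986, -0.0]
wrist_force: [-0.4, 0.3, 0.4]
opening: -0.003
```

```bash
cat > look.py <<'E'
from h import *
import sys
cam,name=sys.argv[1:3]
s=arm.get_state(); im=arm.read_camera(cam)[:,:,::-1]
print(s["t"],s["eef_pos"].round(1) if hasattr(s["eef_pos"],"round") else s["eef_pos"],s["wrist_force"])
if len(sys.argv)>3:
    x0,y0,x1,y1=map(int,sys.argv[3:7]); im=im[y0:y1,x0:x1]
f=min(800/im.shape[1],600/im.shape[0])
cv2.imwrite(f"pics/{name}.png",cv2.resize(im,None,fx=f,fy=f,interpolation=cv2.INTER_CUBIC))
for n in sys.argv[7:]:
    print(n,[(d["confidence"],d["point"]) for d in arm.place_of(cam,n)][:2])
E
python3 look.py wrist d_wrist 100 150 450 384; python3 look.py side d_side 240 110 350 220 sample_wafer
```

```text
5.8 [559.6 -63.7  23.3] [-0.4253363   0.29931745  0.39170188]
5.85 [559.4 -63.6  23.3] [-0.03394166  0.28064901 -0.0749597 ]
sample_wafer [(0.92, [625.4, -80.5, 22.3]), (0.79, [614.1, -303.4, 1.1])]
```

View pics/d_wrist.png

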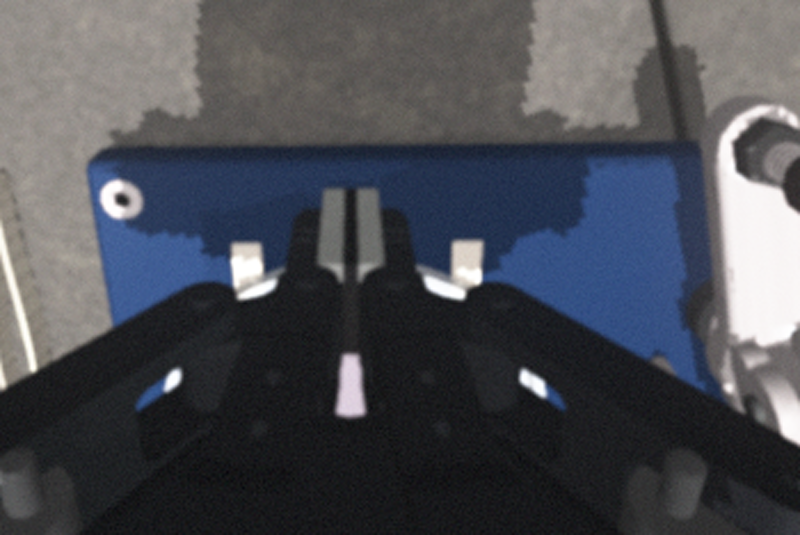

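View pics/d_side.png

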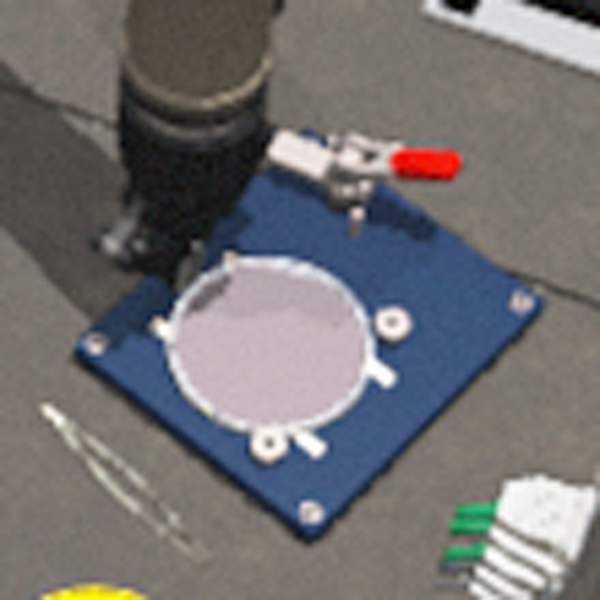

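{"op": "step_arm", "data": {
  "motion": [
    [-0.25, 0, 0, 0],
    [-0.25, 0, 0, 0],
    [-0.15, 0, 0, 0],
    [0, 0, 0, 0]
  ]
}}

```text
t: 6.35
eef_pos: [565.6, -65.7, 23.3]
tcp_rot: [0.0, 0.167, 0.986, -0.0]
wrist_force: [-0.8, -1.2, -0.8]
opening: 0.002
```

{"op": "step_arm", "data": {
  "motion": [
    [-0.1, 0, 0, 0],
    [0, 0, 0, 0]
  ]
}}

```text
t: 6.55
eef_pos: [566.2, -66.0, 23.3]
tcp_rot: [0.0, 0.167, 0.986, 0.0]
wrist_force: [0.5, -0.1, -0.2]
opening: 0.0
```

```bash
python3 look.py side e_side 240 110 350 220 sample_wafer
```

```text
6.55 [566.2 -66.   23.3] [ 0.54576412 -0.06080625 -0.17193972]
sample_wafer [(0.79, [629.6, -84.3, 23.1]), (0.76, [615.7, -302.5, 0.0])]
```

View pics/e_side.png

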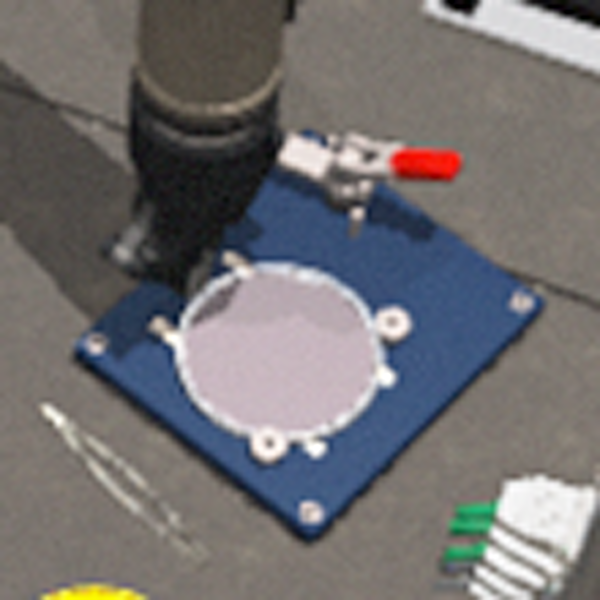

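Close to the pins; no force yet. Press on in 1 mm steps until the force rises.

{"op": "step_arm", "data": {
  "motion": [
    [-0.1, 0, 0, 0],
    [0, 0, 0, 0]
  ]
}}

```text
t: 6.85
eef_pos: [567.2, -66.2, 23.3]
tcp_rot: [0.0, 0.167, 0.986, 0.0]
wrist_force: [-0.0, 0.4, 0.0]
opening: 0.003
```

{"op": "step_arm", "data": {
  "motion": [
    [-0.1, 0, 0, 0],
    [0, 0, 0, 0]
  ]
}}

```text
t: 7.05
eef_pos: [567.5, -66.3, 23.2]
tcp_rot: [-0.001, 0.167, 0.986, 0.0]
wrist_force: [-2.2, 0.3, 1.1]
opening: 0.003
```

{"op": "step_arm", "data": {
  "motion": [
    [-0.1, 0, 0, 0],
    [0, 0, 0, 0]
  ]
}}

```text
t: 7.25
eef_pos: [567.7, -66.3, 23.0]
tcp_rot: [-0.002, 0.166, 0.986, 0.0]
wrist_force: [-4.2, 1.6, 4.0]
opening: -0.001
```

{"op": "step_arm", "data": {
  "motion": [
    [-0.05, 0, 0, 0],
    [0, 0, 0, 0],
    [0, 0, 0, 0]
  ]
}}

```text
t: 7.55
eef_pos: [567.9, -66.3, 23.0]
tcp_rot: [-0.002, 0.166, 0.986, 0.001]
wrist_force: [-5.9, 2.2, 4.1]
opening: -0.003
```

```bash
python3 look.py side f_side 240 110 350 220 sample_wafer nest_home
```

```text
7.55 [567.9 -66.3  23. ] [-5.87243223  2.15759382  4.07352182]
sample_wafer [(0.69, [634.9, -87.3, 21.9]), (0.69, [614.0, -300.5, 2.4])]
nest_home []
```

View pics/f_side.png

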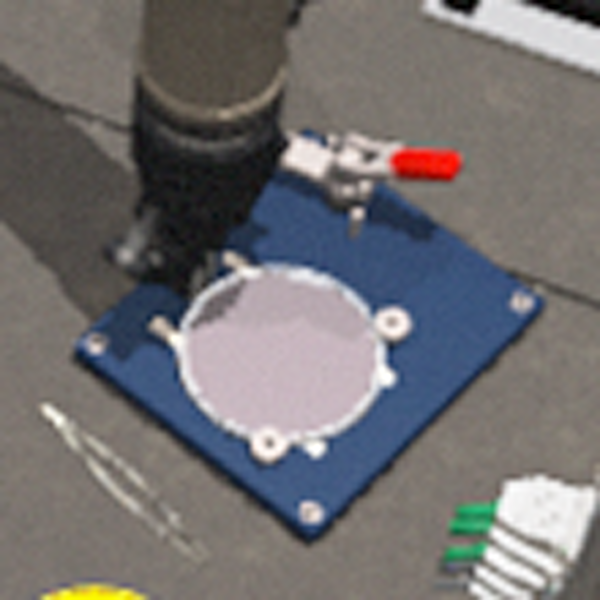

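```bash
cat > plan.py <<'E'
import numpy as np
def plan(start,hd,pts):
    """pts: (x,y,heading) world; returns rows in tool axes sequentially (cm, spin)"""
    p=np.array(start,float);h=hd
    for i,(x,y,h2) in enumerate(pts):
        d=np.array([x,y])-p; tx=np.array([np.cos(h),np.sin(h)]); ty=np.array([np.sin(h),-np.cos(h)])
        print([round(tx@d/10,2),round(ty@d/10,2),0,round(-(h2-h),3)])
        p=np.array([x,y]);h=h2
E
python3 - <<'E'
from plan import *
from cell import arm
print(arm.get_state()["joint_positions"])
stud=np.array([622.4,26.3]); r=50
def pt(th,d): 
    th=np.radians(th); p=stud+r*np.array([np.cos(th),np.sin(th)])+d*np.array([np.sin(th),-np.cos(th)]); return (*p,th-np.pi/2)
print("start",pt(176,31)[:2])
plan((553.7,-61.4),np.radians(160.8),[(*pt(176,33)[:2],np.radians(86))])
print("arc")
ths=[176]+list(np.linspace(176,281.4,19))[1:]
ds=[33]+[21]*18
pts=[pt(a,b) for a,b in zip(ths,ds)]
plan(pts[0][:2],pts[0][2],[pt(176,24)]+pts[1:])
E
```

```text
[-0.37264563  0.57140415  0.54094248  1.91624365 -0.41384379  0.76937688
  1.63819199]
start (np.float64(574.6842481730768), np.float64(60.712309245260826))
[np.float64(2.09), np.float64(12.42), 0, np.float64(1.306)]
arc
[np.float64(-0.9), np.float64(-0.0), 0, np.float64(-0.0)]
[np.float64(-0.82), np.float64(-0.19), 0, np.float64(-0.102)]
[np.float64(-0.52), np.float64(-0.19), 0, np.float64(-0.102)]
[np.float64(-0.52), np.float64(-0.19), 0, np.float64(-0.102)]
[np.float64(-0.52), np.float64(-0.19), 0, np.float64(-0.102)]
[np.float64(-0.52), np.float64(-0.19), 0, np.float64(-0.102)]
[np.float64(-0.52), np.float64(-0.19), 0, np.float64(-0.102)]
[np.float64(-0.52), np.float64(-0.19), 0, np.float64(-0.102)]
[np.float64(-0.52), np.float64(-0.19), 0, np.float64(-0.102)]
[np.float64(-0.52), np.float64(-0.19), 0, np.float64(-0.102)]
[np.float64(-0.52), np.float64(-0.19), 0, np.float64(-0.102)]
[np.float64(-0.52), np.float64(-0.19), 0, np.float64(-0.102)]
[np.float64(-0.52), np.float64(-0.19), 0, np.float64(-0.102)]
[np.float64(-0.52), np.float64(-0.19), 0, np.float64(-0.102)]
[np.float64(-0.52), np.float64(-0.19), 0, np.float64(-0.102)]
[np.float64(-0.52), np.float64(-0.19), 0, np.float64(-0.102)]
[np.float64(-0.52), np.float64(-0.19), 0, np.float64(-0.102)]
[np.float64(-0.52), np.float64(-0.19), 0, np.float64(-0.102)]
[np.float64(-0.52), np.float64(-0.19), 0, np.float64(-0.102)]
```

{"op": "step_arm", "data": {
  "motion": [
    [0.3, 0, 0, 0],
    [1.2, 0, 0, 0],
    [0, 0, -1, 0],
    [0, 0, -3, 0],
    [0, 0, -3.2, 0],
    [0, 0, 0, 0]
  ]
}}

```text
t: 8.3
eef_pos: [559.4, -63.2, 100.2]
tcp_rot: [0.005, 0.167, 0.986, 0.001]
wrist_force: [0.6, -0.4, 1.1]
opening: 0.0
```

{"op": "step_arm", "data": {
  "motion": [
    [0.54, 2.48, 0, 0],
    [0.54, 2.48, 0, 0],
    [0.54, 2.48, 0, 0],
    [0.54, 2.48, 0, 0],
    [0.54, 2.48, 0, 0],
    [0, 0, 0, 0.13],
    [0, 0, 0, 0.147],
    [0, 0, 0, 0.147],
    [0, 0, 0, 0.147],
    [0, 0, 0, 0.147],
    [0, 0, 0, 0.147],
    [0, 0, 0, 0.147]
  ]
}}

```text
t: 9.5
eef_pos: [570.7, 63.7, 95.4]
tcp_rot: [0.0, 0.626, 0.78, 0.0]
wrist_force: [1.7, 0.5, 0.3]
opening: -0.0
```

{"op": "step_arm", "data": {
  "motion": [
    [0, 0, 0, 0.147],
    [0, 0, 0, 0.147],
    [0, 0, 0, 0],
    [0, 0, 0, 0]
  ]
}}

```text
t: 9.9
eef_pos: [570.6, 63.8, 95.3]
tcp_rot: [0.0, 0.73, 0.683, 0.0]
wrist_force: [-0.0, 0.0, -0.3]
opening: -0.001
```

```bash
python3 look.py wrist g_wrist 0 0 512 384 strap_end strap_pivot pin_left sample_wafer; python3 look.py side g_side 240 90 370 220 strap_end
```

```text
9.9 [570.6  63.8  95.3] [-0.02956752  0.04293781 -0.31691693]
strap_end []
strap_pivot [(0.98, [625.6, 25.9, 46.3])]
pin_left [(0.77, [683.5, -51.2, 31.5])]
sample_wafer []
10.15 [570.6  63.8  95.4] [ 0.76857274 -0.29523164  0.20204284]
strap_end [(0.52, [632.7, -87.7, 20.8])]
```

View pics/g_wrist.png

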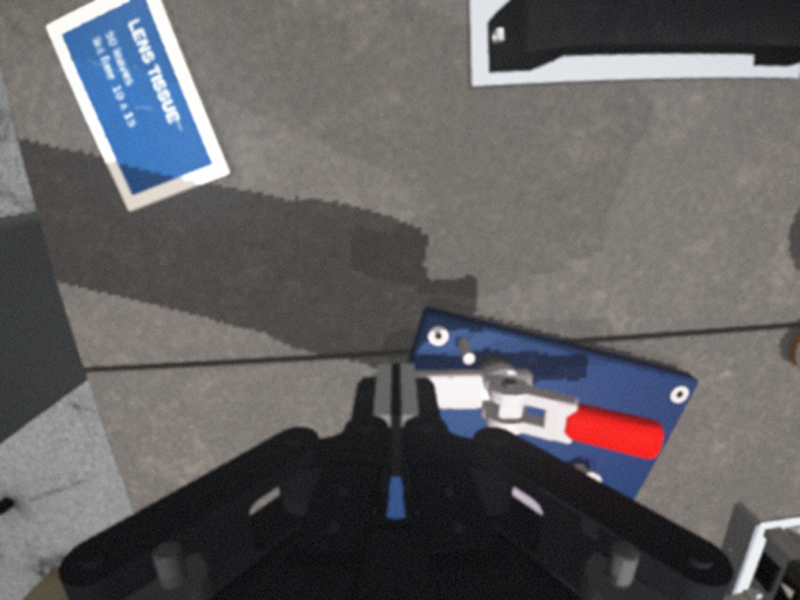

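View pics/g_side.png

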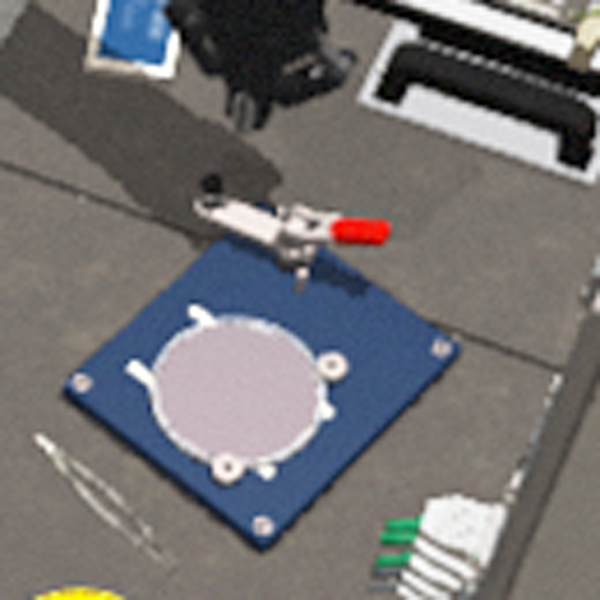

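```bash
python3 - <<'E'
from h import *
c=arm.get_calibration("wrist"); s=arm.get_state(); R,t=wristRt(c,s);k=.64
for n,u,v,z in [("edge near finger",440,373,45),("edge lower",450,409,45),("screw",437,336,20),("open pin top",469,358,42),("corner",426,310,20),("BR corner",695,378,20)]:
    print(n,hit(c,u*k,v*k,z,R,t).round(1))
S=s["eef_pos"]
print(proj(c,[[S[0],S[1],S[2]]],R,t)/k)
E
```

```text
edge near finger [591.6  39.   45. ]
edge lower [596.2  17.4  45. ]
screw [592.8  48.9  20. ]
open pin top [607.   44.9  42. ]
corner [587.4  64.7  20. ]
BR corner [747.3  10.1  20. ]
[[395.50105044 380.11406824]]
```

{"op": "step_arm", "data": {
  "motion": [
    [0, 0, 2.5, 0],
    [0, 0, 2.5, 0],
    [0, 0, 0.6, 0],
    [-0.9, 0, 0, 0],
    [-0.4, 0, 0, 0],
    [-0.4, -0.19, 0, -0.102],
    [-0.52, -0.19, 0, -0.102],
    [-0.52, -0.19, 0, -0.102],
    [-0.52, -0.19, 0, -0.102],
    [-0.52, -0.19, 0, -0.102],
    [-0.52, -0.19, 0, -0.102],
    [0, 0, 0, 0]
  ]
}}

```text
t: 11.45
eef_pos: [565.2, 18.3, 40.8]
tcp_rot: [0.001, 0.493, 0.87, 0.001]
wrist_force: [0.8, 0.3, -0.6]
opening: -0.0
```

```bash
python3 look.py side h_side 240 90 370 220; python3 look.py wrist h_wrist 0 0 512 384
```

```text
11.45 [565.2  18.3  40.8] [ 0.81291607  0.30081898 -0.57842281]
11.5 [565.2  18.7  40.6] [-0.09100363  0.3934207   0.22214207]
```

View pics/h_side.png

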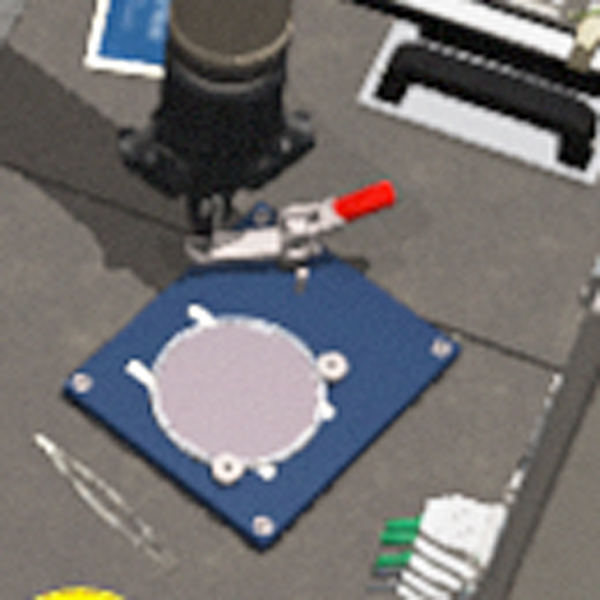

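View pics/h_wrist.png

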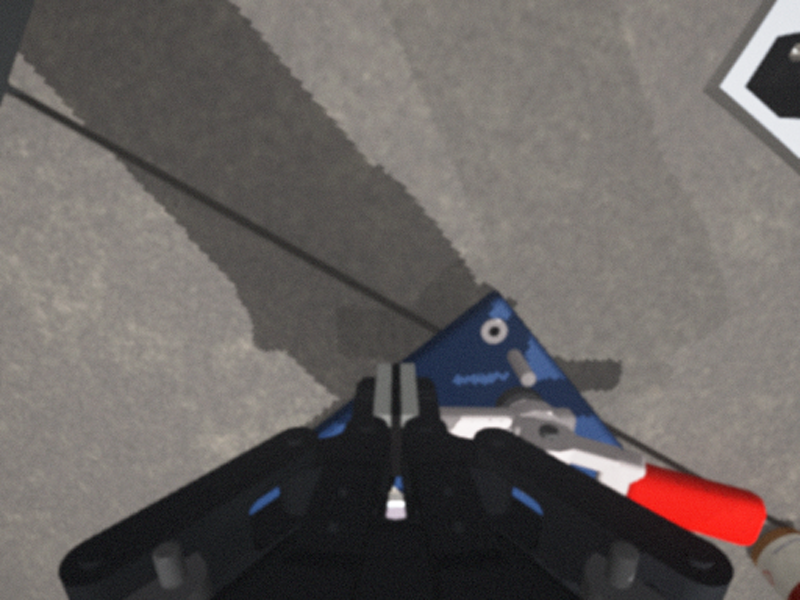

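{"op": "step_arm", "data": {
  "motion": [
    [-0.54, -0.2, 0.05, -0.102],
    [-0.54, -0.2, 0.05, -0.102],
    [-0.54, -0.2, 0, -0.102],
    [-0.54, -0.2, 0, -0.102],
    [-0.54, -0.2, 0, -0.102],
    [-0.54, -0.2, 0, -0.102],
    [-0.54, -0.2, 0, -0.102],
    [-0.54, -0.2, 0, -0.102],
    [-0.54, -0.2, 0, -0.102],
    [-0.54, -0.2, 0, -0.102],
    [0, 0, 0, 0]
  ]
}}

```text
t: 12.65
eef_pos: [597.9, -25.2, 38.5]
tcp_rot: [0.0, 0.006, 1.0, -0.0]
wrist_force: [-0.2, 0.3, 0.7]
opening: 0.001
```

```bash
python3 look.py side i_side 240 90 370 220
```

```text
12.65 [597.9 -25.2  38.5] [-0.20877717  0.27305073  0.685551  ]
```

View pics/i_side.png

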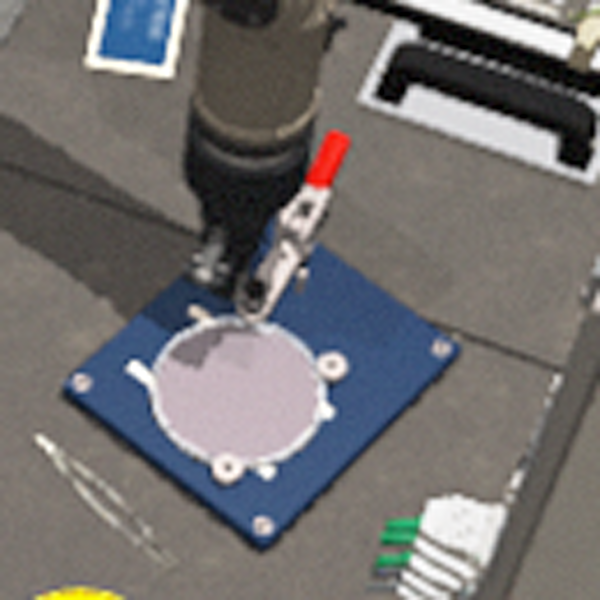

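{"op": "step_arm", "data": {
  "motion": [
    [-0.5, -0.2, 0, -0.1],
    [-0.5, -0.15, 0, -0.1],
    [0, 0, 0, 0]
  ]
}}

```text
t: 13.0
eef_pos: [605.5, -27.7, 37.9]
tcp_rot: [-0.002, -0.095, 0.996, 0.0]
wrist_force: [-3.6, -1.9, 2.5]
opening: 0.002
```

{"op": "step_arm", "data": {
  "motion": [
    [-0.15, 0, 0, 0],
    [0, 0, 0, 0]
  ]
}}

```text
t: 13.2
eef_pos: [605.8, -27.7, 37.8]
tcp_rot: [-0.003, -0.094, 0.996, 0.0]
wrist_force: [-8.2, -1.2, 4.4]
opening: 0.002
```

{"op": "step_arm", "data": {
  "motion": [
    [0, 0, 0, 0],
    [0.4, 0, 0, 0],
    [2, 0, 0, 0],
    [0.6, 0, -2, 0],
    [0, 0, -4, 0],
    [0, 0, -4, 0],
    [0, 0, 0, 0]
  ]
}}

```text
t: 13.9
eef_pos: [584.8, -32.7, 144.5]
tcp_rot: [0.007, -0.095, 0.995, -0.0]
wrist_force: [0.7, 0.5, 0.3]
opening: 0.005
```

```bash
python3 look.py side j_side 240 90 370 220 lever_press strap_end; python3 look.py wrist j_wrist 0 0 512 384 lever_press strap_pivot strap_end
```

```text
13.9 [584.8 -32.7 144.5] [0.70871827 0.49638544 0.26452943]
lever_press [(0.55, [623.0, 63.8, 81.2])]
strap_end [(0.46, [628.3, -39.0, 43.4])]
14.05 [579.8 -32.1 138.2] [ 0.05564802 -1.1652731   0.03942996]
lever_press [(0.95, [621.8, 64.9, 83.8])]
strap_pivot [(0.93, [627.3, 28.7, 46.4])]
strap_end [(0.79, [625.4, -35.0, 43.5]), (0.73, [447.4, 188.2, -0.6])]
```

View pics/j_side.png

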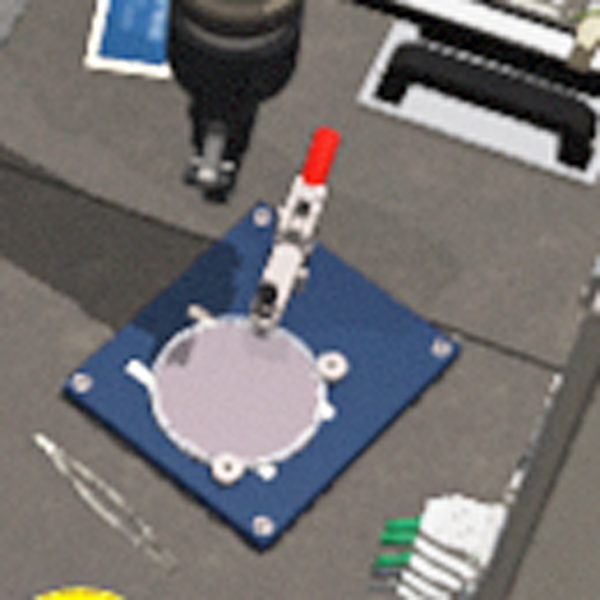

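View pics/j_wrist.png

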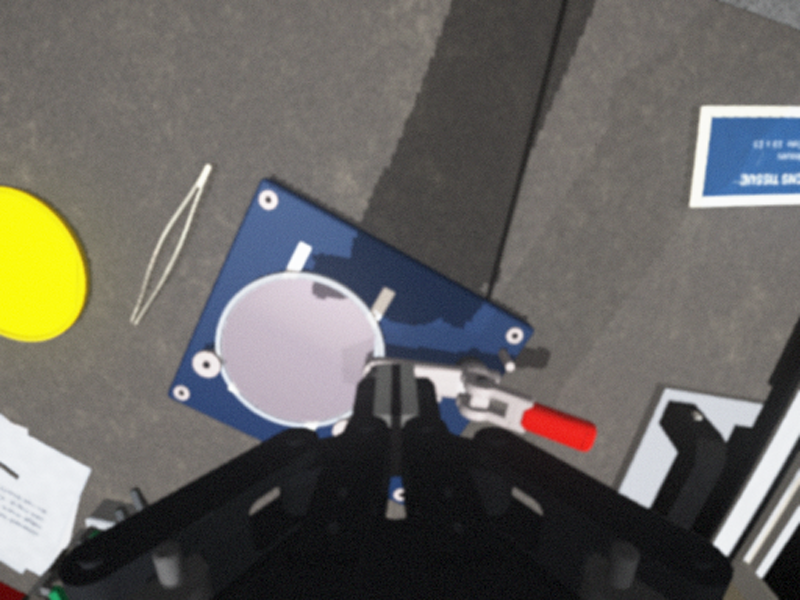

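{"op": "step_arm", "data": {
  "motion": [
    [-1.52, 2.33, 0, 0],
    [-1.52, 2.33, 0, 0],
    [-1.52, 2.33, 0, 0],
    [-1.53, 2.33, 0, 0],
    [0, 0, 2, 0],
    [0, 0, 1.6, 0],
    [0, 0, 0, 0],
    [0, 0, 0, 0]
  ]
}}

```text
t: 15.05
eef_pos: [621.1, 68.9, 101.6]
tcp_rot: [-0.001, -0.095, 0.996, -0.0]
wrist_force: [-0.3, -0.1, 0.7]
opening: 0.0
```

```bash
python3 look.py side k_side 240 70 370 200; python3 look.py wrist k_wrist 0 0 512 384
```

```text
15.05 [621.1  68.9 101.6] [-0.33214988 -0.10529898  0.67242556]
15.1 [621.8  69.1 102.4] [ 0.3943529  -0.28611358  0.12548419]
```

View pics/k_side.png

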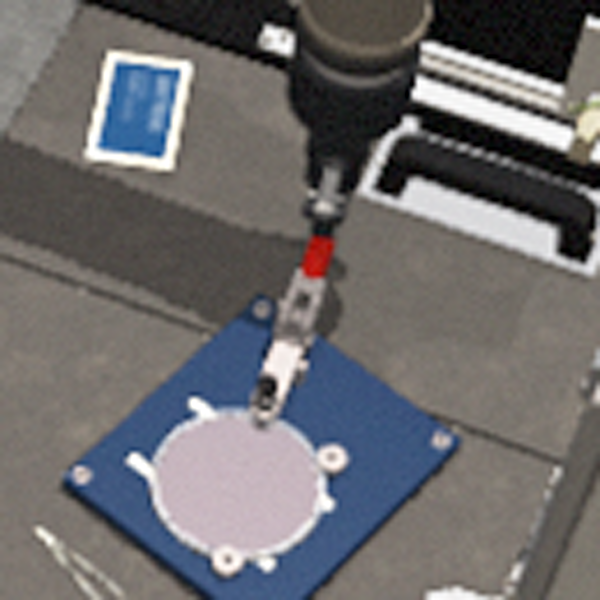

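View pics/k_wrist.png

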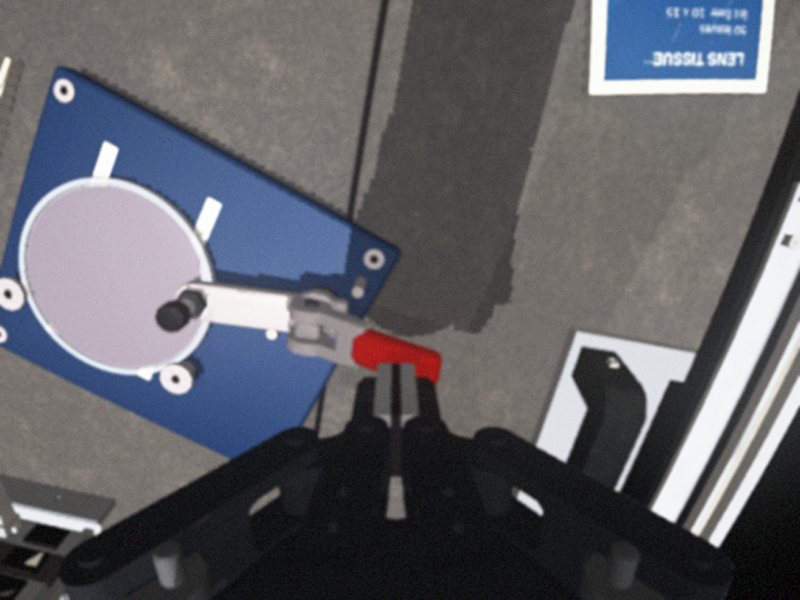

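```bash
python3 - <<'E'
from h import *
c=arm.get_calibration("wrist"); s=arm.get_state(); R,t=wristRt(c,s);k=.64
for n,u,v,z in [("grip near end axis",357,348,72),("grip far end edge top",440,355,95),("far end bottom",437,381,95),("mid top edge",397,337,84)]:
    print(n,hit(c,u*k,v*k,z,R,t).round(1))
S=s["eef_pos"];print(S)
for z in (84,80): print(proj(c,[[S[0],S[1],z]],R,t)/k)
E
```

```text
grip near end axis [624.1  50.5  72. ]
grip far end edge top [610.3  83.2  95. ]
far end bottom [621.7  84.6  95. ]
mid top edge [610.5  66.2  84. ]
[622.14645849  69.3023636  102.91883247]
[[399.04688432 363.2635833 ]]
[[398.97293599 359.1316941 ]]
```

{"op": "step_arm", "data": {
  "motion": [
    [0.2, 0, 1, 0],
    [0, 0, 0.8, 0],
    [0, 0, 0.6, 0],
    [0, 0, 0.5, 0],
    [0, 0, 0, 0]
  ]
}}

```text
t: 15.65
eef_pos: [619.7, 70.4, 72.7]
tcp_rot: [-0.0, -0.096, 0.995, 0.0]
wrist_force: [0.0, -0.0, 0.3]
opening: -0.001
```

{"op": "step_arm", "data": {
  "motion": [
    [0, 0, 0.6, 0],
    [0, 0, 0.4, 0],
    [0, 0, 0.3, 0],
    [0, 0, 0, 0]
  ]
}}

```text
t: 16.05
eef_pos: [620.2, 71.5, 60.7]
tcp_rot: [0.0, -0.096, 0.995, 0.001]
wrist_force: [-0.3, 3.9, 5.6]
opening: -0.003
```

{"op": "step_arm", "data": {
  "motion": [
    [0, 0, 0.15, 0],
    [0, 0, 0, 0]
  ]
}}

```text
t: 16.25
eef_pos: [620.4, 71.6, 60.4]
tcp_rot: [0.001, -0.096, 0.995, 0.001]
wrist_force: [-2.5, 3.5, 12.9]
opening: -0.001
```

{"op": "step_arm", "data": {
  "motion": [
    [0, 0, 0.15, 0],
    [0, 0, 0, 0]
  ]
}}

```text
t: 16.45
eef_pos: [620.6, 71.6, 60.1]
tcp_rot: [0.001, -0.096, 0.995, 0.001]
wrist_force: [-5.0, 4.0, 18.9]
opening: -0.003
```

```bash
python3 look.py side l_side 240 70 370 200 lever_press sample_wafer; python3 look.py scene l_scene 130 180 260 250
```

```text
16.45 [620.6  71.6  60.1] [-5.03480199  4.02374941 18.88294984]
lever_press [(0.56, [621.3, 75.7, 60.7])]
sample_wafer [(0.95, [632.5, -85.9, 21.1]), (0.62, [615.7, -306.2, 2.3])]
16.6 [620.6  71.6  60.1] [-5.52739961  4.27293248 19.19992219]
```

View pics/l_side.png

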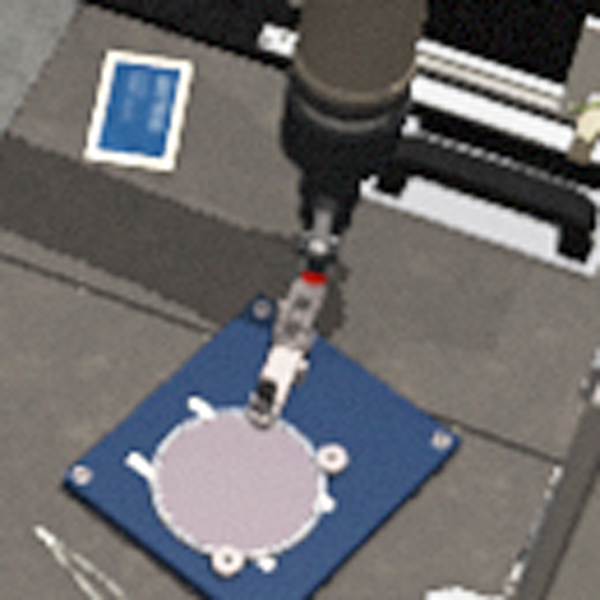

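View pics/l_scene.png

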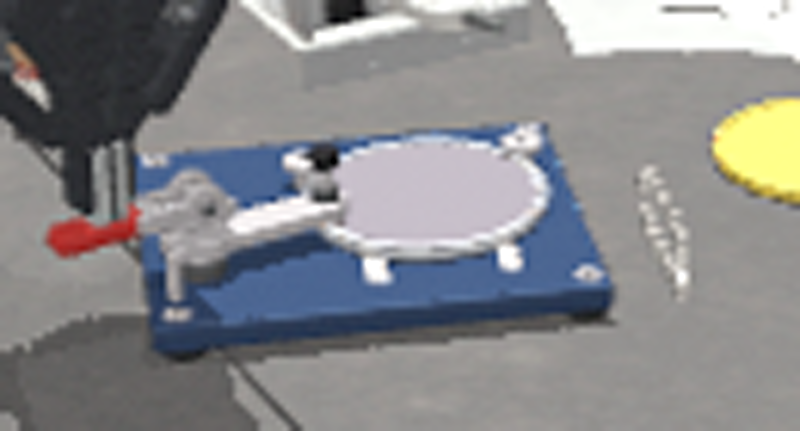

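{"op": "step_arm", "data": {
  "motion": [
    [0, 0, 0, 0],
    [0, 0, -0.5, 0],
    [0, 0, -2, 0],
    [0, 0, -4, 0],
    [0, 0, -4, 0],
    [2, 0, -4, 0],
    [4, 0, 0, 0],
    [4, 0, 0, 0],
    [0, 0, 0, 0],
    [0, 0, 0, 0]
  ]
}}

```text
t: 17.65
eef_pos: [520.6, 50.2, 201.7]
tcp_rot: [-0.0, -0.095, 0.995, -0.0]
wrist_force: [1.4, 0.4, 0.4]
opening: 0.004
```

```bash
python3 look.py wrist m_wrist 0 0 512 384 lever_press strap_end strap_pivot sample_wafer; python3 look.py side m_side 240 70 370 200 lever_press sample_wafer; python3 look.py scene m_scene 130 180 260 250 lever_press sample_wafer
```

```text
17.65 [520.6  50.2 201.7] [1.38227067 0.38498856 0.36912218]
lever_press []
strap_end [(0.56, [627.0, -33.0, 37.5]), (0.48, [624.6, 26.7, 46.0])]
strap_pivot [(0.62, [626.3, 26.2, 44.5])]
sample_wafer [(0.6, [632.0, -86.3, 20.3])]
17.9 [522.5  51.  202.1] [-0.18967163  0.66083275 -0.26648721]
lever_press [(0.53, [619.6, 71.2, 60.2])]
sample_wafer [(0.87, [613.7, -304.0, -1.1]), (0.8, [632.1, -86.6, 25.5])]
18.05 [522.1  50.9 202.1] [-0.04073531 -0.32519897  0.36258816]
lever_press [(0.73, [623.9, 74.7, 61.7])]
sample_wafer [(0.79, [629.8, -88.7, 15.8]), (0.77, [620.9, -305.5, -0.4])]
```

View pics/m_wrist.png

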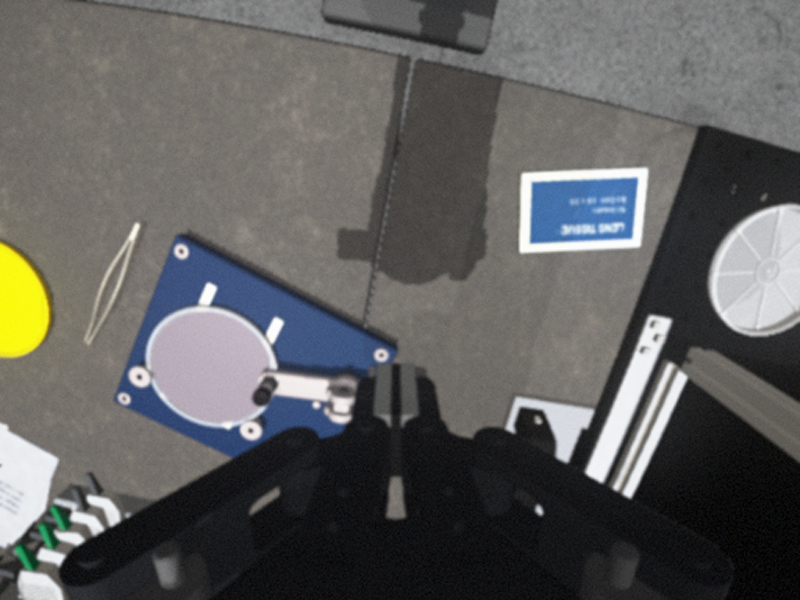

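View pics/m_side.png

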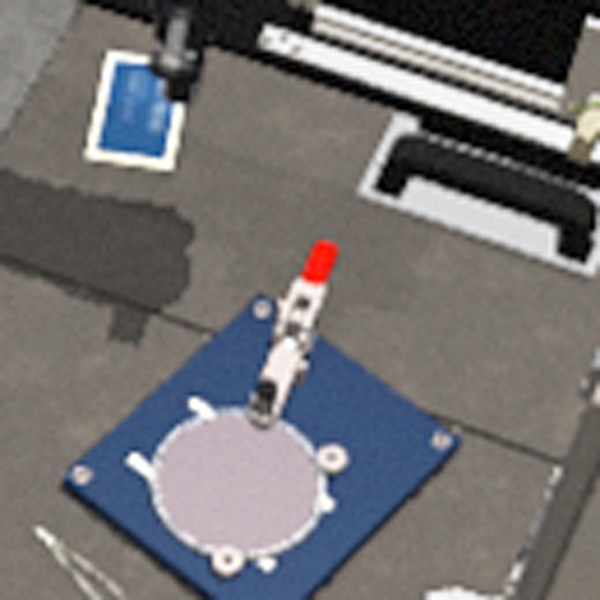

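View pics/m_scene.png

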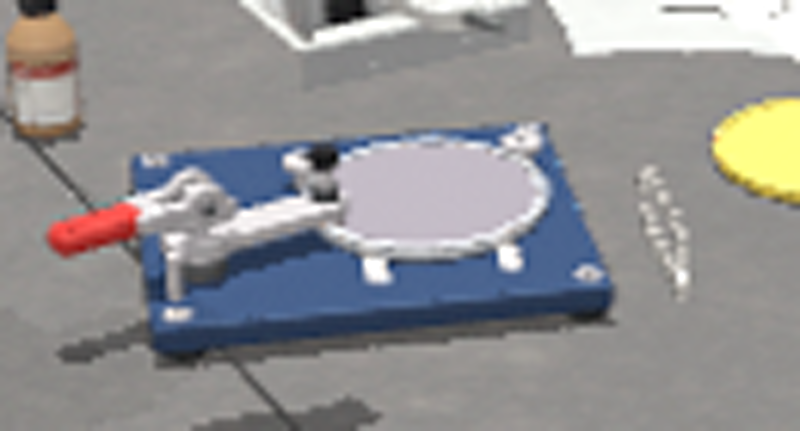

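```bash
python3 -c "
from cell import arm
print(arm.hand_in())"
```

```text
the job is handed in; nothing more can be done
None
```

I seated the ring, swung the strap closed and pushed the cam lever down, then handed the job in at about 18 s of the 53 s allowed. `hand_in` reported no verdict.

- **Ring:** I pushed it with the shut fingertips until it met firm resistance, about 6 N straight back along the seating direction. The last pictures show it under both pin heads. The networks put its origin within about 3 mm of the estimated seat (632, -87), which is no finer than their own 4 mm error. One scene-camera height read low (15.8 mm against 20), and I took that as noise.
- **Strap:** I swung it until it stopped moving at about 8 N. The pictures show it against the closed stop pin. My first guess of the closed angle was about 10 degrees off. Working it out again from the stop pin's position agreed with where the strap stopped.
- **Lever:** I pressed it down to a hard stop at 60 mm height and 19 N. After I let go, the networks put the grip at 60 to 62 mm, where about 61 mm is all the way down.
- **At the end:** The gripper stood clear at about 200 mm height. The tweezers and tissue look unmoved. I did not check the boxes, sensor or pen in the last pictures, but the arm was not near them.

I could not measure the foot's force on the ring directly. It follows only from the lever being fully down and the foot standing over the rim.

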